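# Fit the snap ring that retains a sprung pulley

### The job

Finish the belt-pulley assembly with its snap ring: pinch the ring's two ears together so that it spreads, slip it over the end of the upright spindle, press the sprung pulley down with it just far enough to bare the groove, and let the ring contract into the groove so that it holds the pulley down. Press by feel and gently: the wave washer under the pulley must not be flattened, and the things lying about must stay where they are.

Things in the scene. Friction and masses are not known exactly. Their poses are not given: they have to be found in the camera images.
- housing: Grey four-bolt flange bearing fixed to the table, base 104 x 104 x 13 mm, round boss to 36 mm. Origin: centre of its underside; the upright steel spindle stands on its z axis. On the spindle sits the belt pulley: 84 mm across, hub 60 mm across, hub face 13 mm above the rim and, at rest, 6 mm above the floor of the spindle's groove, so that it covers most of it.
- spindle_axis (a point): Point on the spindle's axis, level with the boss top (36 mm). Spindle end 40 mm in diameter, tapering over its last 4 mm to 32 mm at the flat top. Groove 34 mm in diameter, 9 mm high: floor 18.5 mm, upper edge 9.5 mm below the top. How far the spindle stands out differs each time and is not measured: its top is 99 to 119 mm above the table.
- pulley (a joint): How far the pulley is pressed down against the wave washer below it, in m: 0 at rest, springs back. About 2 N to start it, then 0.9 N per mm (4 N at 2 mm, 7.5 N at 6 mm, 10 N at 9 mm, where the washer is flattened: too far). A ring lying on the hub is level with the groove from 2 mm (at its upper edge) to 6 mm (on its floor). Held by a seated ring: about 0.002.
- ring: Snap ring of plain spring steel, 5 mm high, 60 to 110 g, lying flat on the table: two curved arms, 40 mm wide outside, that meet in a coil at one end, cross at the other and finish in two upright ears. Origin: middle of the round opening, on the underside; z up, x from the coil (31 mm behind the origin) to the ears.
- ring_center (a point): Middle of the ring's round opening, 2.5 mm above its underside.
- ring_ears (a point): Midway between the two ears, 42 mm from the ring's origin along its x, 16 mm above its underside. Ears: upright plates 18 mm wide along x, 2.6 mm thick, 27 mm high, either side along y, 57 mm over the outer faces at rest. A foot at each ear turns out 6 mm, its top 4.6 mm above the underside: fingertips just above the feet can push down on them.
- ring_open (a joint): Spread of each arm, rad: 0 free; 0.28 with the ears pinched to their stop (about 10 N on each, 13 mm over the faces, then 46 mm from the origin; the opening clears the 40 mm end by 2 mm). Fully closed in the groove 0.04; on the spindle end above it or only half in, 0.12 to 0.17. As the ears are let go the pulley lifts the ring up to 3 mm unless the push is kept up.
- roller_cover_2: White paint-roller sleeve, 106 x 38 x 40 mm, lying on the table; origin at the centre of its underside. Bystander.
- dose_cup_1: Small clear plastic cup, 51 mm across, 35 mm high; origin at the centre of its underside. Bystander.
- ratchet: Ratchet wrench, 302 x 46 x 20 mm, black grip, lying across in front of the robot; origin at the centre of its underside. Bystander.
Not all that is in view belongs to the job. Leave any turquoise look-alike of the ring alone.

How it is judged:
By the outcome, as a careful person would: the job done as asked, in the order asked, and still so for the second after the job is handed in, with the robot touching nothing.
It also fails if it takes over 53 s, if anything falls off the work surface, if the arm or the gripper's body presses on something with over 40 N, if the wrist force passes 120 N, or if a joint passes its speed limit or range.

### The arm

A 6-joint arm with a two-finger parallel gripper is mounted at the origin on a cart in front of the work surface, level with it; the furniture and walls round the work are solid. World frame = base frame: x ahead of the robot, y to its left, z up, the work surface at z = 0. Lengths are in m, angles in rad, forces in N, time in s.
With the tool pointing down it reaches from about 0.35 to 0.95 m from the base axis. Payload 17.4 kg.
Tool frame: the origin (TCP) lies on the centre line of the jaws, within the pads' length; the fingertips stand 11 mm ahead of it and the grasp point (between the pads) lies 8 mm behind it; z points along the fingers, y is the line along which they close (so a half turn about z gives the same grasp; the last joint's range is limited). The gripper opens to 93 mm and grips with 3 to 60 N. Pads are 15 mm wide; open, the fingers measure 128 mm over their backs; the gripper's body (75 mm by 188 mm) begins 65 mm behind the grasp point.
Start: joints at [-1.192, 0.116, 1.442, -0, 1.584, -0.038], TCP at [0.273, -0.617, 0.23] pointing down, gripper open.
Joint ranges: [-2.83, 2.83], [-0.83, 2.19], [0.07, 2.5], [-1.14, 4.28], [0.01, 3], [-2.97, 2.97]. Speed limits (rad/s): [1.89, 1.89, 2.22, 3.14, 3.14, 3.14].

### API

Orientations are given as a rotation vector (axis times angle).
In Python, from cell import status, read_camera, sign_off gives the robot as it stands.
- The arm moves only by the shell command python3 -m creep 'ROWS'. ROWS is JSON, a list of rows, each a list of 5 numbers: the closure in counts, from 0 (fully open) to 255 (shut), then the shift along the world's x, y, z in mm, then the turn about the world's z in rad. In form: [[claw, tx, ty, tz, twist], ...]. A call has 1 to 20 rows; each row shifts and turns the commanded pose from where the row before left it; what a row does not reach is not made up. A row lasts 1/12 s, in which the tool goes at most 41.7 mm and 7.16 degrees, less where a joint would pass 70% of its speed; a pose out of reach is approached as far as the arm can. A call with a gripper value outside its range is refused whole. The fingers move at their own pace and stop on an object; the grip force is fixed at half the most. Time passes only in rows, so rows that do not move let the fingers close. It gives the time, the measured TCP pose, the force, the opening and the grip force at its end, in the units of the state.
- status.sense(): the state, without advancing time (a new reading comes with each control period).
- read_camera(name): name is "scene" or "top"; returns a dict with "img" (384x512x3 uint8, red, green, blue), "intrinsics" (3x3 intrinsics, pixels), "extrinsics" (4x4, takes a point from camera to world coordinates). Camera axes: x right, y up, looking along -z (the intrinsics and any distortion apply to the point x, -y, -z); pixel columns grow to the right and rows downward; lengths in m; the calibration is good to about 2 mm. A picture is of the moment at which its call begins. There is no depth.
- sign_off(): hands the job in; it is judged then, once.
The state is a dict: "time_s": time; "joints": joint angles; "joint_velocities": joint speeds; "joint_efforts": joint torques, N m; "eef_pos": TCP position; "ee_rot": TCP orientation; "ft_force": force on the tool from outside, world axes, zero at the start; "torque": the same for the moment, N m; "width": finger opening in m; "gripper_force": force on a finger pad.
Only numpy, scipy, OpenCV 4.12 (cv2) and the standard library are available. Lean on these libraries where they do the work, as an engineer would, in place of code of your own. Each camera call takes 0.05 s, during which the arm holds its last target. There are 200 camera calls.

## Working session

There is one attempt and no reset: what is moved stays moved. The work goes in short steps, Python scripts to look and compute and a shell command to move; the robot and the scene stay as the last step left them, time stands still between calls to the robot, and variables do not carry over. Pictures are saved under pics/ and viewed, at most 10 in all, crops included, and the job is handed in when it is done.

```bash
mkdir -p pics; python3 - <<'E'
from cell import status, read_camera
import cv2,numpy as np
np.set_printoptions(precision=4,suppress=True)
for n in("scene","top"):
    c=read_camera(n); cv2.imwrite(f"pics/{n}0.png",cv2.cvtColor(c["img"],cv2.COLOR_RGB2BGR))
    np.savez(f"{n}0.npz",**{k:np.array(c[k]) for k in("img","intrinsics","extrinsics")})
    print(c["intrinsics"],c["extrinsics"],c.keys())
print(status.sense())
a=cv2.imread("pics/top0.png")
cv2.imwrite("pics/top0b.png",cv2.resize(a,(800,600),interpolation=cv2.INTER_CUBIC))
E
```

```text
[[471.0483   0.     257.5337]
 [  0.     471.0483 190.5211]
 [  0.       0.       1.    ]] [[-0.7908  0.4338 -0.4319  0.0023]
 [-0.6121 -0.555   0.5634  0.814 ]
 [ 0.0047  0.7098  0.7044  0.9517]
 [ 0.      0.      0.      1.    ]] dict_keys(['img', 'intrinsics', 'extrinsics'])
[[441.4738   0.     257.7514]
 [  0.     441.4738 188.0299]
 [  0.       0.       1.    ]] [[ 0.023   0.9972 -0.0706  0.4439]
 [-0.9997  0.0222 -0.012   0.0939]
 [-0.0104  0.0708  0.9974  1.0934]
 [ 0.      0.      0.      1.    ]] dict_keys(['img', 'intrinsics', 'extrinsics'])
{'time_s': 0.1, 'joints': array([-1.1918,  0.1165,  1.4422, -0.    ,  1.584 , -0.0378]), 'joint_velocities': array([-0.0005, -0.0027, -0.0013, -0.0004,  0.0005, -0.    ]), 'joint_efforts': array([  0.0001, -72.2893, -62.387 ,   0.0782,   0.0228,  -0.    ]), 'eef_pos': array([ 0.2732, -0.6171,  0.229 ]), 'ee_rot': array([-3.0726, -0.6498,  0.0003]), 'ft_force': array([ 0.3897, -0.1632,  0.6454]), 'torque': array([ 0.0321, -0.0271, -0.0112]), 'gripper_force': 0.0, 'width': 0.09297984336150873}
```

View pics/top0b.png

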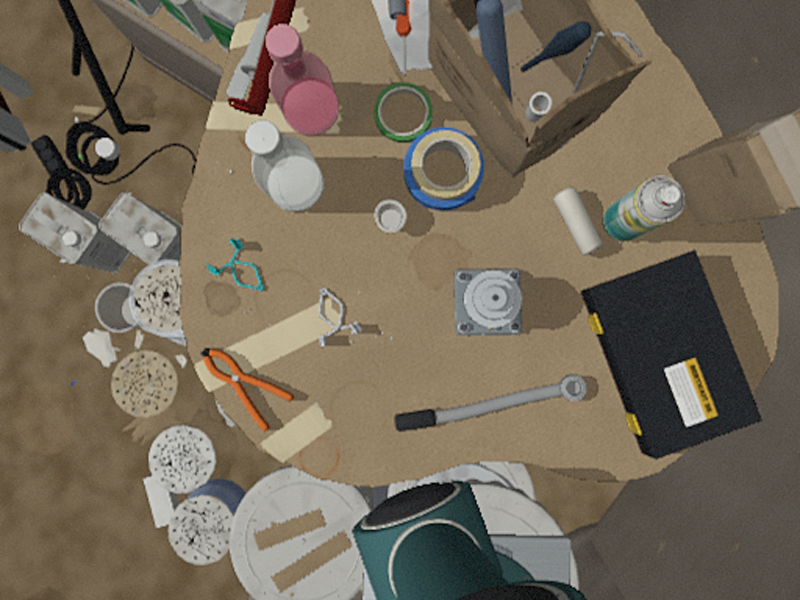

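View pics/scene0.png

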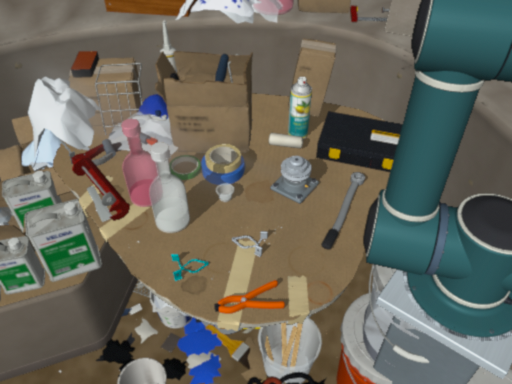

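The top view shows the steel ring at about (330,315) of the enlarged picture, with its ears toward the lower right. The housing and spindle are at (490,298), and the turquoise look-alike is at (238,265). Next I enlarge the crops.

```bash
python3 - <<'E'
import cv2,numpy as np
t=cv2.imread("pics/top0.png");s=cv2.imread("pics/scene0.png")
def crop(a,x,y,w,h,z):
    o=cv2.resize(a[y:y+h,x:x+w],None,fx=z,fy=z,interpolation=cv2.INTER_CUBIC)
    for i in range(0,w,10):
        cv2.line(o,(i*z,0),(i*z,6),(0,0,255),1); cv2.putText(o,str(x+i),(i*z,16),0,.3,(0,0,255),1)
    for i in range(0,h,10):
        cv2.line(o,(0,i*z),(6,i*z),(0,0,255),1); cv2.putText(o,str(y+i),(8,i*z+4),0,.3,(0,0,255),1)
    return o
A=np.hstack([crop(t,190,175,66,50,6),crop(t,282,165,66,50,6)])
B=np.hstack([crop(s,222,215,66,50,6),crop(s,265,150,66,50,6)])
cv2.imwrite("pics/c0.png",np.vstack([A,B]))
E
```

```text
(no output)
```

View pics/c0.png

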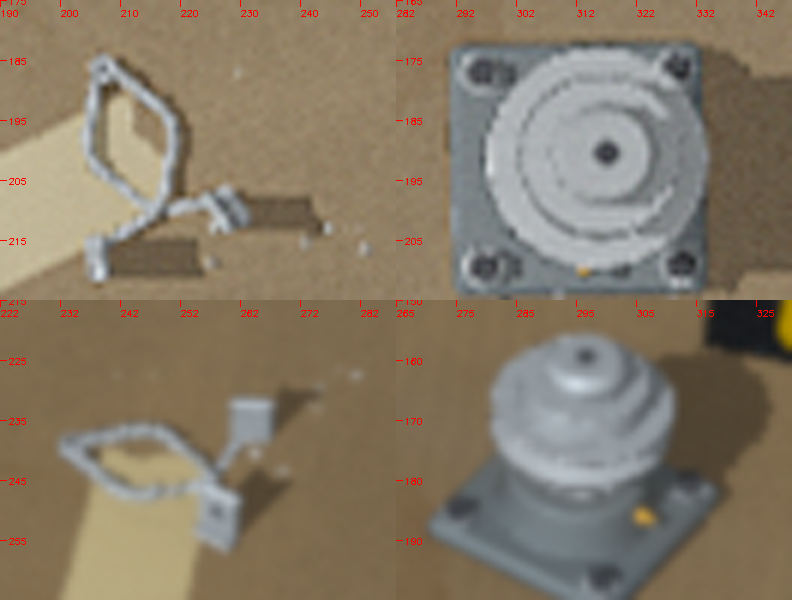

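Reading the crops in original pixels:

| Feature | Top view | Scene view |
|---|---|---|
| Coil | (206,186.5) | (233,239) |
| Ear 1 | (205.5,217.5) | (247,250.5) |
| Ear 2 | (227,210) | (252.8,235) |
| Spindle top hole | (317,190.5) | (297,159) |

The top view also gives the base bolts at (297.5,177), (329.5,176.5), (297.5,209.5) and (330,209.5).

```bash
cat > h.py <<'E'
import numpy as np
from scipy.optimize import least_squares
C={n:np.load(f"{n}0.npz") for n in("top","scene")}
def ray(n,u,v):
    K=C[n]["intrinsics"];E=C[n]["extrinsics"]
    d=np.linalg.inv(K)@[u,v,1]; d=E[:3,:3]@(d*[1,-1,-1]); return E[:3,3],d
def onz(n,u,v,z):
    o,d=ray(n,u,v); return o+d*(z-o[2])/d[2]
def proj(n,p):
    K=C[n]["intrinsics"];E=C[n]["extrinsics"]
    q=E[:3,:3].T@(np.asarray(p)-E[:3,3]); q=K@(q*[1,-1,-1]); return q[:2]/q[2]
def tri(a,b):
    f=lambda p:np.r_[proj("top",p)-a,proj("scene",p)-b]
    r=least_squares(f,[.5,0,.1]); return r.x,r.fun
E
python3 - <<'E'
from h import *
np.set_printoptions(precision=4,suppress=True)
print("spindle",tri((317,190.5),(297,159)))
for z in(.1,.11,.12): print(z,onz("top",317,190.5,z),onz("scene",297,159,z))
b=np.mean([onz("top",*p,.015) for p in((297.5,177),(329.5,176.5),(297.5,209.5),(330,209.5))],0); print("base",b)
print("base corner",[onz("top",*p,.013) for p in((292.5,172.5),(333,172.5),(292.5,213))])
obs=[((-.031,0,.0025),"top",(206,186.5)),((-.031,0,.0025),"scene",(233,239)),
((.042,-.0275,.027),"top",(205.5,217.5)),((.042,.0275,.027),"top",(227,210)),
((.042,-.0275,.0135),"scene",(247,250.5)),((.042,.0275,.0135),"scene",(252.8,235))]
def f(q,sel=obs):
    c,s=np.cos(q[2]),np.sin(q[2]); r=[]
    for l,n,uv in sel: r+=list(proj(n,[q[0]+c*l[0]-s*l[1],q[1]+s*l[0]+c*l[1],l[2]])-uv)
    return r
for sel in(obs,[o for o in obs if o[1]=="top"],[o for o in obs if o[1]=="scene"]):
    best=min((least_squares(f,[.45,.2,a],args=(sel,)) for a in(0,1.5,3,-1.5)),key=lambda r:r.cost); print(best.x,best.fun)
for n,p in(("cup",(390,216)),("ratchet tip",(572,388)),("ratchet grip",(397,424)),("roller",(578,220)),("plier",(290,397))): print(n,onz("top",p[0]*.64,p[1]*.64,.02))
E
```

```text
spindle (array([ 0.5113, -0.027 ,  0.1047]), array([-0.0243, -0.0418,  0.0589,  0.0045]))
0.1 [ 0.5116 -0.0277  0.1   ] [ 0.5143 -0.0316  0.1   ]
0.11 [ 0.5109 -0.0264  0.11  ] [ 0.5083 -0.0217  0.11  ]
0.12 [ 0.5102 -0.0252  0.12  ] [ 0.5023 -0.0117  0.12  ]
base [ 0.5108 -0.0299  0.015 ]
base corner [array([0.5605, 0.0224, 0.013 ]), array([ 0.5627, -0.0769,  0.013 ]), array([0.4611, 0.0207, 0.013 ])]
[0.5017 0.2274 3.4893] [-0.8856 -3.5741 -2.4107 -0.3443 -3.1183 -3.2301 -3.0097 -3.0069  7.0478
  0.4826  7.8715 -0.1261]
[0.4935 0.2223 3.5433] [ 0.4061 -0.006  -0.0494  0.4727 -0.3459 -0.4667]
[ 0.5111  0.2317 -2.9105] [-5.6778 -2.0572  1.1343  0.8075  4.4594  0.8779]
cup [0.642  0.1297 0.02  ]
ratchet tip [ 0.3801 -0.1573  0.02  ]
ratchet grip [0.3187 0.111  0.02  ]
roller [ 0.6419 -0.1652  0.02  ]
plier [0.356  0.2774 0.02  ]
```

```bash
python3 - <<'E'
from h import *
np.set_printoptions(precision=4,suppress=True)
print("spindle",tri((317.2,190.3),(296.7,159.3)))
obs=[((-.031,0,.0025),"top",(207.3,186.3)),((-.031,0,.0025),"scene",(233.3,239.2)),
((.042,-.0275,.027),"top",(206.2,218)),((.042,.0275,.027),"top",(228.7,210)),
((.042,-.0275,.0135),"scene",(258.3,251.5)),((.042,.0275,.0135),"scene",(264,235.2))]
def f(q,sel=obs):
    c,s=np.cos(q[2]),np.sin(q[2]); r=[]
    for l,n,uv in sel: r+=list(proj(n,[q[0]+c*l[0]-s*l[1],q[1]+s*l[0]+c*l[1],l[2]])-uv)
    return r
for sel in(obs,[o for o in obs if o[1]=="top"],[o for o in obs if o[1]=="scene"]):
    best=min((least_squares(f,[.45,.2,a],args=(sel,)) for a in(0,1.5,3,-1.5)),key=lambda r:r.cost); print(best.x,best.fun)
    x,y,a=best.x; print("ears",x+.042*np.cos(a),y+.042*np.sin(a), "deg",np.degrees(a)%360)
from cell import status
from scipy.spatial.transform import Rotation as R
print(R.from_rotvec(status.sense()["ee_rot"]).as_matrix())
E
```

```text
spindle (array([ 0.5121, -0.0276,  0.1027]), array([-0.0779, -0.1337,  0.1884,  0.0145]))
[0.4938 0.221  3.5302] [-0.2138  0.0473  1.0582 -0.2151 -0.471  -0.1733 -1.6616 -0.3357  0.437
 -0.9741  0.3741 -0.9491]
ears 0.454898626690607 0.20512985674584353 deg 202.2681328228961
[0.4934 0.2192 3.538 ] [ 0.4139  0.2566  0.4253  0.041  -0.828  -0.2872]
ears 0.45463008825593604 0.20303061269368444 deg 202.71348710096905
[ 0.4936  0.2237 -2.7652] [ 0.4908  0.3234 -0.3502 -0.1607 -0.1283 -0.1297]
ears 0.4545752870233533 0.20824307344902548 deg 201.5655517576229
[[ 0.9144  0.4049 -0.0004]
 [ 0.4049 -0.9144  0.001 ]
 [ 0.     -0.001  -1.    ]]
```

The ring origin is at about (0.494, 0.221) with yaw of about 202°. Its y-axis is within 2° of the tool's closing line. The spindle is at about (0.512, -0.028), with its top near 0.103 m. Moving to above the ears now.

```bash
python3 -m creep '[[0,4,18,0,0],[0,8,36,0,-0.014],[0,8,36,0,-0.014],[0,8,36,0,0],[0,8,36,0,0],[0,8,36,0,0],[0,8,36,0,0],[0,8,36,0,0],[0,8,36,0,0],[0,8,36,0,0],[0,8,36,0,0],[0,8,36,0,0],[0,8,36,0,0],[0,8,36,0,0],[0,8,36,0,0],[0,8,36,0,0],[0,8,36,0,0],[0,8,36,0,0],[0,8,36,0,0],[0,8,36,0,0]]'
```

```text
time_s: 1.77
eef_pos: [0.429, 0.0868, 0.2296]
ee_rot: [3.082, 0.607, 0.001]
ft_force: [0.6, -0.4, 0.1]
width: 0.0932
gripper_force: 0.0
```

```bash
python3 -m creep '[[0,6,30,0,0],[0,6,30,0,0],[0,6,30,0,0],[0,6,28,0,0],[0,1,0,-30,0],[0,0,0,-35,0],[0,0,0,-35,0],[0,0,0,-35,0],[0,0,0,-25,0],[0,0,0,-10,0],[0,0,0,0,0],[0,0,0,0,0]]'; python3 - <<'E'
from cell import read_camera
import cv2,numpy as np
c=[cv2.cvtColor(read_camera(n)["img"],cv2.COLOR_RGB2BGR) for n in("top","scene")]
z=lambda a,x,y:cv2.resize(a[y:y+75,x:x+66],None,fx=6,fy=6,interpolation=cv2.INTER_CUBIC)
cv2.imwrite("pics/a1.png",np.hstack([z(c[0],180,160),z(c[1],222,190)]))
E
```

```text
time_s: 2.77
eef_pos: [0.4546, 0.2029, 0.0606]
ee_rot: [-3.082, -0.607, -0.0]
ft_force: [-0.0, 0.7, 0.9]
width: 0.0932
gripper_force: 0.0
```

View pics/a1.png

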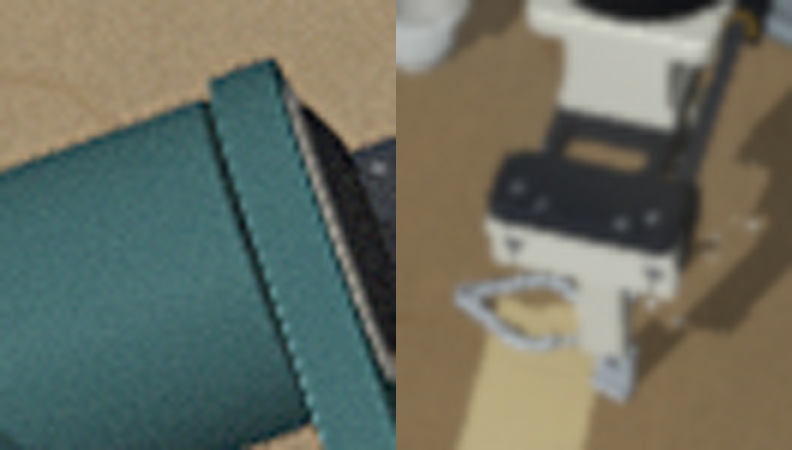

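The scene crop shows the near finger at x 252–261, with its tip at row 248–250. The ear lies just below and beyond it, and the gripper body hides the ring in the top view. I check the projection against the known finger position, then go down.

```bash
python3 - <<'E'
from h import *
np.set_printoptions(precision=1,suppress=True)
T=np.array([.4546,.2029]);d=np.array([-.379,.925]);e=np.array([.925,.379])
for o in(.0465,.064):
  for w in(-.0075,.0075): print(o,w,proj("scene",[*(T+o*d+w*e),.0606-.011]))
a=3.5302
for x,y in((.4938,.221),):
  for lx,z in((.033,.027),(.051,.027),(.033,0),(.051,0)):
    print(lx,z,proj("scene",[x+np.cos(a)*lx+np.sin(a)*.0285,y+np.sin(a)*lx-np.cos(a)*.0285,z]))
E
python3 -m creep '[[0,0,1,-15,0],[0,0,1,-15,0],[0,0,0,-8,0],[0,0,0,-4,0],[0,0,0,0,0],[0,0,0,0,0]]'
```

```text
0.0465 -0.0075 [260.4 247.4]
0.0465 0.0075 [254.4 246.1]
0.064 -0.0075 [258.5 253. ]
0.064 0.0075 [252.5 251.6]
0.033 0.027 [255.2 246.7]
0.051 0.027 [262.2 248.2]
0.033 0 [255.2 253.4]
0.051 0 [262.  254.9]
time_s: 3.37
eef_pos: [0.4547, 0.2049, 0.0185]
ee_rot: [-3.082, -0.607, -0.001]
ft_force: [0.1, 0.1, -0.0]
width: 0.093
gripper_force: 0.0
```

```bash
python3 -m creep '[[60,0,0,0,0],[90,0,0,0,0],[110,0,0,0,0],[130,0,0,0,0],[150,0,0,0,0],[170,0,0,0,0],[190,0,0,0,0],[210,0,0,0,0],[230,0,0,0,0],[235,0,0,0,0],[235,0,0,0,0],[235,0,0,0,0],[235,0,0,0,0],[235,0,0,0,0]]'
```

```text
time_s: 4.53
eef_pos: [0.4543, 0.2048, 0.0178]
ee_rot: [-3.082, -0.607, -0.0]
ft_force: [-0.9, -0.2, 3.4]
width: 0.0113
gripper_force: 29.9
```

```bash
python3 -m creep '[[235,0,0,5,0],[235,0,0,10,0],[235,0,0,20,0],[235,0,0,30,0],[235,0,0,30,0],[235,0,0,30,0],[235,0,0,20,0],[235,0,0,0,0],[235,0,0,0,0]]'; python3 - <<'E'
from cell import read_camera
import cv2,numpy as np
c=[cv2.cvtColor(read_camera(n)["img"],cv2.COLOR_RGB2BGR) for n in("top","scene")]
z=lambda a,x,y:cv2.resize(a[y:y+90,x:x+66],None,fx=6,fy=6,interpolation=cv2.INTER_CUBIC)
cv2.imwrite("pics/a2.png",np.hstack([z(c[0],180,160),z(c[1],212,170)]))
E
```

```text
time_s: 5.28
eef_pos: [0.4546, 0.2049, 0.1641]
ee_rot: [-3.082, -0.607, -0.003]
ft_force: [-0.1, -0.6, -2.4]
width: 0.0112
gripper_force: 29.9
```

View pics/a2.png

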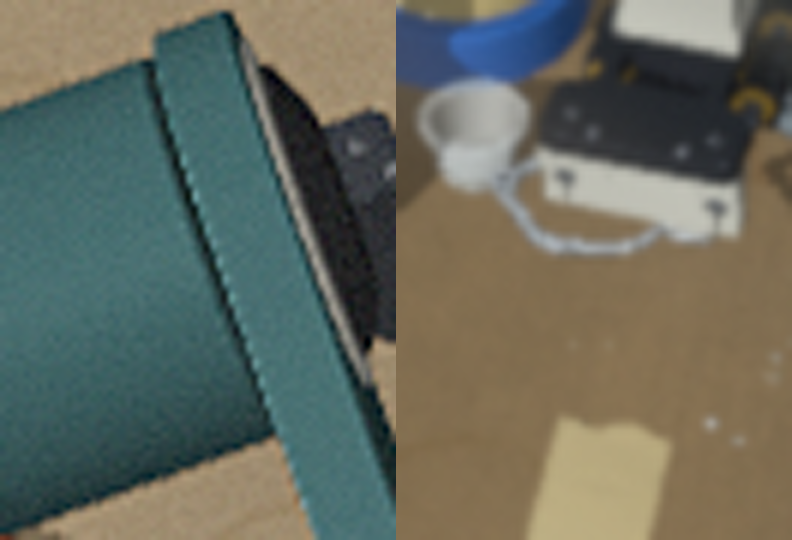

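The ring is lifted and spread: the coil is at scene (229.8, 200.8) and the near arm is visible. From the coil I work out where the ring sits relative to the TCP.

```bash
python3 - <<'E'
from h import *
np.set_printoptions(precision=4,suppress=True)
T=np.array([.4546,.2049]);e=np.array([.925,.379]);d=np.array([-.379,.925])
z=.1641-.0178+.0025
p=onz("scene",229.8,200.8,z)[:2]; print(p,"along",(p-T)@e,"lat",(p-T)@d)
# predicted for ring origin 44..46 ahead
for L in(.042,.044,.046): print(L,proj("scene",[*(T+(L+.031)*e),z]),"outer arm edge",proj("scene",[*(T+L*e+.026*d),z]))
q=onz("scene",(600-396)/6+212,170+250/6,z)[:2]; print("near arm pt",(q-T)@e,(q-T)@d)
for L in(.042,.044,.046,.048): print("shift",L, (np.array([.512,-.0275])-(T+L*e))*1000)
E
```

```text
[0.5251 0.2396] along 0.07839137135692416 lat 0.005336124141829022
0.042 [232.6782 199.6887] outer arm edge [242.0197 210.022 ]
0.044 [231.8746 199.5247] outer arm edge [241.1955 209.851 ]
0.046 [231.0715 199.3609] outer arm edge [240.372  209.6801]
near arm pt 0.0316057048297045 0.0284535604121322
shift 0.042 [  18.55  -248.318]
shift 0.044 [  16.7   -249.076]
shift 0.046 [  14.85  -249.834]
shift 0.048 [  13.    -250.592]
```

```bash
python3 -m creep '[[235,0,-10,0,0],[235,2,-25,0,0],[235,2,-30,0,0],[235,2,-30,0,0],[235,2,-30,0,0],[235,2,-30,0,0],[235,2,-30,0,0],[235,2,-30,0,0],[235,1,-20,0,0],[235,1,-10,0,0],[235,0,-5,0,0],[235,0,0,-10,0],[235,0,0,0,0],[235,0,0,0,0]]'; python3 - <<'E'
from cell import read_camera
import cv2,numpy as np
c=[cv2.cvtColor(read_camera(n)["img"],cv2.COLOR_RGB2BGR) for n in("top","scene")]
z=lambda a,x,y:cv2.resize(a[y:y+75,x:x+66],None,fx=6,fy=6,interpolation=cv2.INTER_CUBIC)
cv2.imwrite("pics/a3.png",np.hstack([z(c[0],282,150),z(c[1],262,130)]))
E
```

```text
time_s: 6.55
eef_pos: [0.4698, -0.0443, 0.1516]
ee_rot: [-3.081, -0.608, 0.002]
ft_force: [0.2, 0.3, -0.2]
width: 0.0112
gripper_force: 29.9
```

View pics/a3.png

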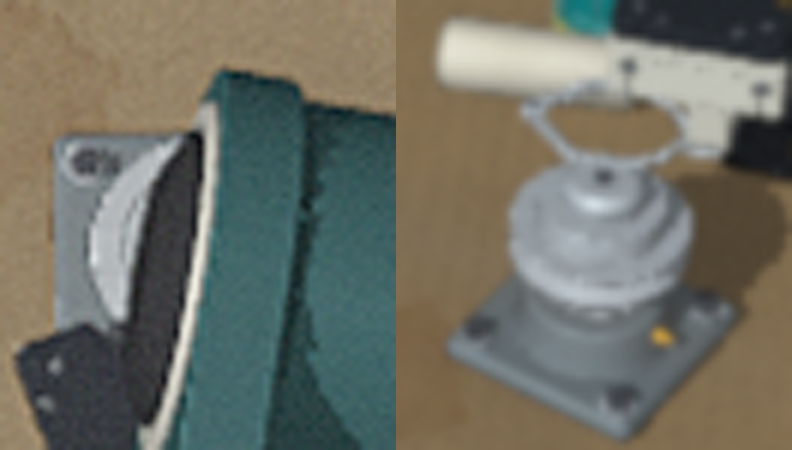

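In the scene crop the ring hovers above the spindle: coil at (285.2,148.3), arms' far edge at (296,144), near edge at (299.3,157), crossing near (309,154). The spindle's top hole is at (296.7,159.5).

```bash
python3 - <<'E'
from h import *
np.set_printoptions(precision=4,suppress=True)
T=np.array([.4698,-.0443]);e=np.array([.925,.379]);d=np.array([-.379,.925])
z=.1516-.0178+.0025
for n,p in(("coil",(285.2,148.3)),("far",(296,144)),("near",(299.3,157)),("cross",(309,154.2))):
    q=onz("scene",*p,z)[:2]; print(n,q,"along",(q-T)@e,"lat",(q-T)@d)
for zt in(.099,.103,.108,.113,.119): 
    s=onz("scene",296.7,159.5,zt)[:2]; print(zt,s,"along",(s-T)@e,"lat",(s-T)@d)
E
```

```text
coil [ 0.5425 -0.0123] along 0.07934820035949815 lat 0.002033470815114139
far [ 0.5299 -0.0455] along 0.05511414032214178 lat -0.023854578776826108
near [ 0.4922 -0.006 ] along 0.035260323337674954 lat 0.026934115374938502
cross [ 0.4783 -0.0314] along 0.012711928793613804 lat 0.008702971019078016
0.099 [ 0.5144 -0.0304] along 0.04650096169781919 lat -0.003984683772155398
0.103 [ 0.512  -0.0264] along 0.04578007176086621 lat 0.0005896146443835549
0.108 [ 0.509  -0.0214] along 0.04487895933967495 lat 0.006307487665056962
0.113 [ 0.5059 -0.0165] along 0.043977846918483526 lat 0.012025360685730554
0.119 [ 0.5023 -0.0105] along 0.042896512013054056 lat 0.018886808310538863
```

```bash
python3 -m creep '[[235,-1,-0.5,-10,0],[235,0,0,-10,0],[235,0,0,-2,0],[235,0,0,0,0],[235,0,0,0,0]]'; python3 -m creep '[[235,0,0,-2,0],[235,0,0,-2,0],[235,0,0,0,0],[235,0,0,0,0]]'; python3 - <<'E'
from cell import read_camera
import cv2,numpy as np
a=cv2.cvtColor(read_camera("scene")["img"],cv2.COLOR_RGB2BGR)
cv2.imwrite("pics/a4.png",cv2.resize(a[130:190,262:342],None,fx=10,fy=10,interpolation=cv2.INTER_CUBIC))
E
```

```text
time_s: 7.07
eef_pos: [0.4692, -0.0457, 0.1305]
ee_rot: [-3.082, -0.607, 0.001]
ft_force: [0.4, -0.5, -0.3]
width: 0.0113
gripper_force: 29.9
time_s: 7.4
eef_pos: [0.4692, -0.0457, 0.1267]
ee_rot: [-3.082, -0.607, -0.0]
ft_force: [-0.1, -0.5, -0.4]
width: 0.0108
gripper_force: 29.9
```

View pics/a4.png

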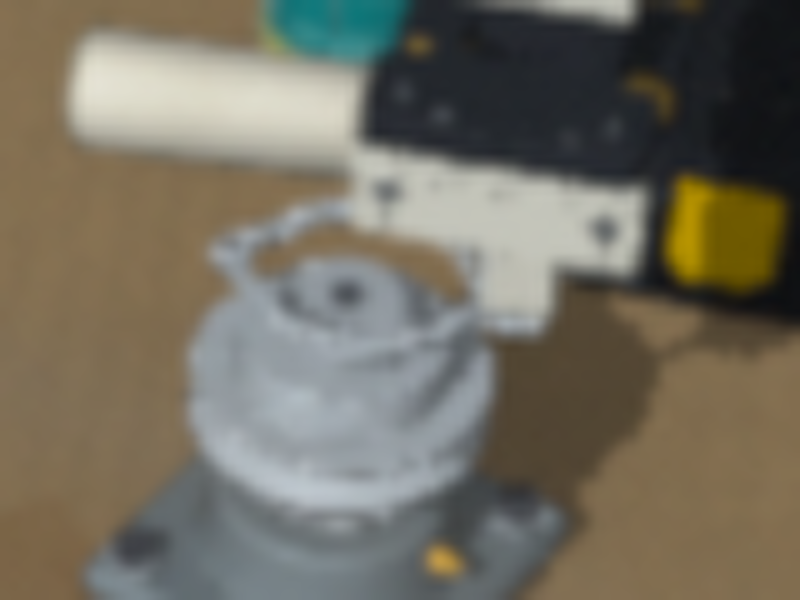

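The ring now surrounds the spindle top's outline: coil at (284.5,155), near arm's outer edge at (297,165.8), spindle hole at (296.7,159).

```bash
python3 - <<'E'
from h import *
np.set_printoptions(precision=4,suppress=True)
T=np.array([.4692,-.0457]);e=np.array([.925,.379]);d=np.array([-.379,.925])
z=.1267-.0178+.0025
for n,p in(("coil",(284.3,155)),("near",(297,165.8)),("near2",(300,165.2)),("near3",(294,164.6)),("far",(294.5,150.7))):
    q=onz("scene",*p,z)[:2]; print(n,"along",(q-T)@e,"lat",(q-T)@d)
for zt in(.099,.103,.106): 
    s=onz("scene",296.7,159.1,zt)[:2]; print(zt,s,"along",(s-T)@e,"lat",(s-T)@d)
s=np.array([.5113,-.0273]);print((s-T)@e,(s-T)@d)
E
python3 -m creep '[[235,0,0,-2,0],[235,0,0,0,0],[235,0,0,-2,0],[235,0,0,0,0],[235,0,0,0,0]]'
```

```text
coil along 0.08201438148549871 lat 0.002127822966550432
near along 0.039204854130737064 lat 0.03615149633910883
near2 along 0.03197154928394481 lat 0.03160688146483936
near3 along 0.04796189280542716 lat 0.033610950889735126
far along 0.05898975215719959 lat -0.02338726928712198
0.099 [ 0.5153 -0.0317] along 0.04793814602613441 lat -0.00455953438600685
0.103 [ 0.5129 -0.0278] along 0.04721560671856604 lat 2.2469179940972083e-05
0.106 [ 0.5111 -0.0248] along 0.04667370223788983 lat 0.0034589718544019957
0.045916099999999974 0.0010641000000000092
time_s: 7.87
eef_pos: [0.4692, -0.0457, 0.1225]
ee_rot: [-3.082, -0.607, 0.0]
ft_force: [-0.5, 0.2, -0.8]
width: 0.0112
gripper_force: 29.9
```

```bash
python3 -m creep '[[235,0,0,-1,0],[235,0,0,0,0],[235,0,0,-1,0],[235,0,0,0,0],[235,0,0,0,0]]' | grep -E 'pos|ft'; python3 -m creep '[[235,0,0,-1,0],[235,0,0,0,0],[235,0,0,-1,0],[235,0,0,0,0],[235,0,0,0,0]]'| grep -E 'pos|ft'
```

```text
eef_pos: [0.4692, -0.0457, 0.1206]
ft_force: [0.1, -0.6, -1.3]
eef_pos: [0.4692, -0.0457, 0.1186]
ft_force: [-0.0, 0.5, -0.9]
```

```bash
python3 -m creep '[[235,0,0,-1,0],[235,0,0,0,0],[235,0,0,-1,0],[235,0,0,0,0],[235,0,0,0,0]]'
```

```text
time_s: 9.12
eef_pos: [0.4692, -0.0457, 0.1166]
ee_rot: [-3.082, -0.607, 0.0]
ft_force: [-0.3, -0.7, -0.6]
width: 0.0112
gripper_force: 29.9
```

```bash
for i in 1; do python3 -m creep '[[235,0,0,-1,0],[235,0,0,0,0],[235,0,0,-1,0],[235,0,0,0,0],[235,0,0,0,0]]' | grep -E 'pos|ft'; done; python3 -m creep '[[235,0,0,-1,0],[235,0,0,0,0],[235,0,0,0,0]]'| grep -E 'pos|ft'
```

```text
eef_pos: [0.4692, -0.0457, 0.1146]
ft_force: [-0.4, -0.3, -0.3]
eef_pos: [0.4692, -0.0457, 0.1136]
ft_force: [0.8, -0.3, -0.8]
```

```bash
python3 -m creep '[[235,0,0,-1,0],[235,0,0,0,0],[235,0,0,0,0]]'| grep -E 'pos|ft';python3 -m creep '[[235,0,0,-1,0],[235,0,0,0,0],[235,0,0,0,0]]'| grep -E 'pos|ft'
```

```text
eef_pos: [0.4692, -0.0457, 0.1126]
ft_force: [-0.6, 0.9, -1.1]
eef_pos: [0.4692, -0.0457, 0.1116]
ft_force: [0.2, 0.5, -0.9]
```

```bash
python3 -m creep '[[235,0,0,-1,0],[235,0,0,0,0],[235,0,0,0,0]]'| grep -E 'pos|ft';python3 -m creep '[[235,0,0,-1,0],[235,0,0,0,0],[235,0,0,0,0]]'| grep -E 'pos|ft'
```

```text
eef_pos: [0.4693, -0.0457, 0.1107]
ft_force: [0.1, 0.3, -0.2]
eef_pos: [0.4693, -0.0457, 0.1098]
ft_force: [0.2, -0.3, 1.5]
```

```bash
python3 -m creep '[[235,0,0,-1,0],[235,0,0,0,0],[235,0,0,0,0]]'| grep -E 'pos|ft';python3 -m creep '[[235,0,0,-1,0],[235,0,0,0,0],[235,0,0,0,0]]'| grep -E 'pos|ft'
```

```text
eef_pos: [0.4694, -0.0458, 0.1088]
ft_force: [0.6, 0.6, 2.1]
eef_pos: [0.4693, -0.0457, 0.1077]
ft_force: [0.7, -0.3, 4.2]
```

Force rises from TCP z of about 0.110 (ring underside about 0.0925). That is where the hub should be for a spindle top near 0.105. Pressing on to about 5 mm.

```bash
python3 -m creep '[[235,0,0,-1,0],[235,0,0,0,0],[235,0,0,0,0]]'| grep -E 'pos|ft';python3 -m creep '[[235,0,0,-0.7,0],[235,0,0,0,0],[235,0,0,0,0],[235,0,0,0,0]]'| grep -E 'pos|ft|width'; python3 -c "
from cell import status
print(status.sense()['ft_force'])"
```

```text
eef_pos: [0.4693, -0.0457, 0.1067]
ft_force: [0.7, -0.1, 5.1]
eef_pos: [0.4693, -0.0457, 0.106]
ft_force: [-0.0, -1.0, 5.4]
width: 0.0109
[-0.02689698 -1.02655487  5.36054481]
```

```bash
python3 -m creep '[[235,0,0,-0.4,0],[225,0,0,0,0],[220,0,0,0,0],[215,0,0,-0.3,0],[210,0,0,0,0],[205,0,0,-0.3,0],[200,0,0,0,0],[195,0,0,0,0],[195,0,0,0,0]]'
```

```text
time_s: 12.62
eef_pos: [0.4692, -0.0457, 0.1048]
ee_rot: [-3.082, -0.607, 0.0]
ft_force: [-0.4, 1.0, 2.6]
width: 0.0223
gripper_force: 7.1
```

```bash
python3 -m creep '[[188,0,0,-0.3,0],[180,0,0,0,0],[172,0,0,-0.4,0],[164,0,0,0,0],[156,0,0,0,0],[148,0,0,0,0],[148,0,0,0,0]]'
```

```text
time_s: 13.2
eef_pos: [0.4694, -0.0458, 0.1042]
ee_rot: [3.082, 0.607, 0.001]
ft_force: [-0.7, -1.2, 1.4]
width: 0.0385
gripper_force: 0.7
```

```bash
python3 -m creep '[[148,0,0,0,0],[148,0,0,0,0],[148,0,0,0,0]]'; python3 - <<'E'
from cell import read_camera
import cv2,numpy as np
a=cv2.cvtColor(read_camera("scene")["img"],cv2.COLOR_RGB2BGR)
cv2.imwrite("pics/a5.png",cv2.resize(a[135:190,268:342],None,fx=10,fy=10,interpolation=cv2.INTER_CUBIC))
E
```

```text
time_s: 13.45
eef_pos: [0.4693, -0.0457, 0.1043]
ee_rot: [3.082, 0.607, 0.0]
ft_force: [-0.1, -0.4, 1.8]
width: 0.0391
gripper_force: 0.6
```

View pics/a5.png

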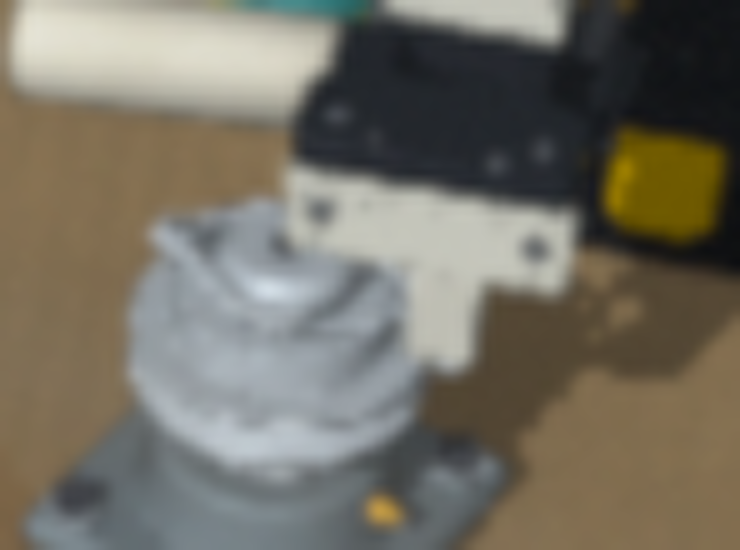

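The coil is at about (284.5,158) in the scene view and looks high for a ring on the hub. I check that against the expected projection.

```bash
python3 - <<'E'
from h import *
np.set_printoptions(precision=4,suppress=True)
T=np.array([.4693,-.0457]);e=np.array([.925,.379])
for z in(.085,.09,.095,.1,.105,.1114): print(z,proj("scene",[*(T+.082*e),z]),proj("scene",[*(T+.078*e),z]), "spindle top",proj("scene",[.5115,-.0273,z]))
E
```

```text
0.085 [284.0469 161.7449] [285.4467 162.003 ] spindle top [296.6099 164.3125]
0.09 [284.1267 160.3894] [285.5304 160.6474] spindle top [296.7242 162.9562]
0.095 [284.207  159.0266] [285.6145 159.2845] spindle top [296.8392 161.5926]
0.1 [284.2877 157.6565] [285.699  157.9143] spindle top [296.9547 160.2216]
0.105 [284.3688 156.2788] [285.784  156.5366] spindle top [297.0709 158.8431]
0.1114 [284.4733 154.5045] [285.8935 154.7621] spindle top [297.2205 157.0676]
```

The ring is probably half in. Its ear side is in the groove, but the coil side tilted up once the pinch weakened. I let the ears go, back off upward and look from both cameras.

```bash
python3 -m creep '[[138,0,0,0,0],[128,0,0,0,0],[118,0,0,0,0],[108,0,0,0,0],[98,0,0,0,0],[80,0,0,0,0],[60,0,0,0,0],[30,0,0,0,0],[0,0,0,0,0],[0,0,0,0,0],[0,0,0,0,0]]'; python3 -m creep '[[0,0,0,5,0],[0,0,0,15,0],[0,0,0,30,0],[0,0,0,30,0],[0,0,0,30,0],[0,0,0,0,0],[0,-10,-35,0,0],[0,-10,-35,0,0],[0,-10,-35,0,0],[0,-10,-35,0,0],[0,0,-30,0,0],[0,0,0,0,0]]';python3 - <<'E'
from cell import read_camera
import cv2,numpy as np
c=[cv2.cvtColor(read_camera(n)["img"],cv2.COLOR_RGB2BGR) for n in("top","scene")]
z=lambda a,x,y:cv2.resize(a[y:y+60,x:x+50],None,fx=8,fy=8,interpolation=cv2.INTER_CUBIC)
cv2.imwrite("pics/a6.png",np.hstack([z(c[0],295,170),z(c[1],275,140)]))
E
```

```text
time_s: 14.42
eef_pos: [0.4693, -0.0457, 0.1042]
ee_rot: [3.082, 0.607, -0.0]
ft_force: [0.2, 0.7, -0.2]
width: 0.0913
gripper_force: 0.0
time_s: 15.42
eef_pos: [0.4284, -0.2196, 0.2141]
ee_rot: [3.083, 0.601, -0.001]
ft_force: [0.6, -0.8, -1.0]
width: 0.0933
gripper_force: 0.0
```

View pics/a6.png

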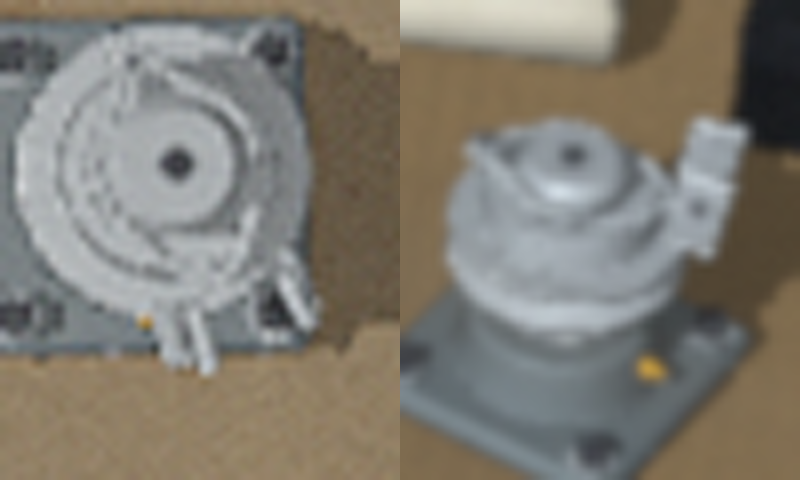

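The top crop shows the ring round the spindle: coil at top (311.6,177.8), ears at (319,212.5) and (332,206). In the scene view the coil is at (284.4,158.1) and the ear tops at (313.1,163.5) and (314.8,155.6). The ears are only about 35 mm apart, so the ring is half in. I triangulate the heights.

```bash
python3 - <<'E'
from h import *
np.set_printoptions(precision=4,suppress=True)
print("hole",tri((295+177/8,170+163/8),(275+(573-400)/8,140+153/8)))
print("coil",tri((311.6,177.8),(284.4,158.1)))
print("near ear a",tri((320.4,212.5),(313.1,163.5)))
print("near ear b",tri((316.2,212.5),(313.1,163.5)))
print("far ear",tri((331.9,206.2),(314.8,155.6)))
E
```

```text
hole (array([ 0.512 , -0.0273,  0.1037]), array([-0.1051, -0.1804,  0.2543,  0.0196]))
coil (array([ 0.5414, -0.0142,  0.1003]), array([-0.3789, -0.6436,  0.9083,  0.0869]))
near ear a (array([ 0.4628, -0.0343,  0.1096]), array([-0.1929, -0.336 ,  0.4696,  0.0235]))
near ear b (array([ 0.4609, -0.025 ,  0.1173]), array([ 0.2289,  0.3982, -0.5559, -0.0287]))
far ear (array([ 0.4763, -0.0596,  0.1135]), array([ 0.0747,  0.1301, -0.1849, -0.009 ]))
```

The coil side is about 0.100 m high, just above the groove. The ear side is in the groove. I close the fingers, go over the coil and press it down by feel so the coil side drops in too.

```bash
python3 -m creep '[[120,5,10,0,0],[255,15,30,0,0],[255,18,35,0,0],[255,18,35,0,0],[255,18,35,0,0],[255,18,35,0,0],[255,15,17,0,0],[255,8,8,0,0],[255,0,0,-20,0],[255,0,0,-30,0],[255,0,0,-20,0],[255,0,0,-10,0],[255,0,0,0,0],[255,0,0,0,0]]'
```

```text
time_s: 16.68
eef_pos: [0.5443, -0.0104, 0.135]
ee_rot: [-3.082, -0.607, -0.0]
ft_force: [0.7, -0.1, -0.4]
width: 0.0044
gripper_force: 0.0
```

```bash
python3 -m creep '[[255,0,-4,-8,0],[255,0,0,-8,0],[255,0,0,-3,0],[255,0,0,0,0],[255,0,0,0,0]]' | grep -E 'pos|ft'; python3 -m creep '[[255,0,0,-1,0],[255,0,0,-1,0],[255,0,0,0,0],[255,0,0,0,0]]' | grep -E 'pos|ft'; python3 -m creep '[[255,0,0,-1,0],[255,0,0,0,0],[255,0,0,0,0]]' | grep -E 'pos|ft'
```

```text
eef_pos: [0.5442, -0.0148, 0.1153]
ft_force: [-0.7, -0.5, -0.0]
eef_pos: [0.5443, -0.0147, 0.1134]
ft_force: [0.3, 0.6, 0.0]
eef_pos: [0.5443, -0.0147, 0.1123]
ft_force: [0.6, 0.5, 1.5]
```

```bash
for k in 1; do python3 -m creep '[[255,0,0,-1,0],[255,0,0,0,0],[255,0,0,0,0]]' | grep -E 'pos|ft'; done; python3 -m creep '[[255,0,0,-1,0],[255,0,0,0,0],[255,0,0,0,0]]' | grep -E 'pos|ft'
```

```text
eef_pos: [0.5443, -0.0147, 0.1112]
ft_force: [1.0, 0.6, 1.2]
eef_pos: [0.5442, -0.0147, 0.1101]
ft_force: [0.2, 1.0, 0.2]
```

```bash
python3 -m creep '[[255,0,0,-1,0],[255,0,0,0,0],[255,0,0,0,0]]' | grep -E 'pos|ft'
```

```text
eef_pos: [0.5442, -0.0147, 0.1093]
ft_force: [0.6, 0.5, 2.9]
```

```bash
python3 -m creep '[[255,0,0,-1,0],[255,0,0,0,0],[255,0,0,0,0]]' | grep -E 'pos|ft'
```

```text
eef_pos: [0.5442, -0.0147, 0.1082]
ft_force: [-0.6, -0.1, 3.0]
```

```bash
python3 -m creep '[[255,0,0,-1,0],[255,0,0,0,0],[255,0,0,0,0]]' | grep -E 'pos|ft'
```

```text
eef_pos: [0.5442, -0.0148, 0.1072]
ft_force: [-1.2, -0.9, 4.4]
```

```bash
python3 -m creep '[[255,0,0,-1,0],[255,0,0,0,0],[255,0,0,0,0]]' | grep -E 'pos|ft'
```

```text
eef_pos: [0.544, -0.0148, 0.1062]
ft_force: [-3.6, -0.7, 6.3]
```

```bash
python3 -m creep '[[255,0,0,-1,0],[255,0,0,0,0],[255,0,0,0,0]]' | grep -E 'pos|ft'
```

```text
eef_pos: [0.544, -0.0149, 0.1053]
ft_force: [-4.4, -1.1, 6.0]
```

```bash
python3 -m creep '[[255,0,0,-1,0],[255,0,0,0,0],[255,0,0,0,0]]' | grep -E 'pos|ft'
```

```text
eef_pos: [0.5441, -0.0149, 0.1044]
ft_force: [-5.8, -1.3, 8.4]
```

```bash
python3 -m creep '[[255,-1,-0.4,0,0],[255,0,0,0,0],[255,-1,-0.4,0,0],[255,0,0,0,0],[255,0,0,0,0]]' | grep -E 'pos|ft'
```

```text
eef_pos: [0.5424, -0.0156, 0.1046]
ft_force: [-1.6, -0.3, 7.6]
```

```bash
python3 -m creep '[[255,-1,-0.4,0,0],[255,0,0,0,0],[255,0,0,0,0]]' | grep -E 'pos|ft'; python3 -m creep '[[255,0,0,1,0],[255,0,0,0,0],[255,0,0,0,0]]' | grep -E 'pos|ft'; python3 -m creep '[[255,0,0,1,0],[255,0,0,0,0],[255,0,0,0,0]]' | grep -E 'pos|ft';python3 -m creep '[[255,0,0,1,0],[255,0,0,0,0],[255,0,0,0,0]]' | grep -E 'pos|ft'
```

```text
eef_pos: [0.5418, -0.0159, 0.1048]
ft_force: [1.2, 1.0, 6.1]
eef_pos: [0.5417, -0.0159, 0.1057]
ft_force: [2.8, 1.0, 5.6]
eef_pos: [0.5415, -0.0159, 0.1065]
ft_force: [3.2, 0.1, 4.2]
eef_pos: [0.5408, -0.0159, 0.1067]
ft_force: [-0.1, -0.2, 0.1]
```

The force vanished at tip height 0.0957 m, which is the ring top's height when held at about 2 mm. Retreating to look.

```bash
python3 -m creep '[[255,2,1,10,0],[255,0,0,30,0],[255,0,0,35,0],[255,0,0,30,0],[255,-10,-36,0,0],[255,-10,-36,0,0],[255,-10,-36,0,0],[255,-10,-36,0,0],[255,-10,-36,0,0],[255,0,-15,0,0],[255,0,0,0,0]]';python3 - <<'E'
from cell import read_camera
import cv2,numpy as np
c=[cv2.cvtColor(read_camera(n)["img"],cv2.COLOR_RGB2BGR) for n in("top","scene")]
for i,n in enumerate(("top","scene")): cv2.imwrite(f"pics/full7_{n}.png",c[i])
z=lambda a,x,y:cv2.resize(a[y:y+60,x:x+50],None,fx=8,fy=8,interpolation=cv2.INTER_CUBIC)
cv2.imwrite("pics/a7.png",np.hstack([z(c[0],295,170),z(c[1],275,140)]))
E
```

```text
time_s: 22.02
eef_pos: [0.4926, -0.2127, 0.2128]
ee_rot: [3.083, 0.602, -0.0]
ft_force: [0.2, 0.6, -0.5]
width: 0.0004
gripper_force: 0.0
```

View pics/a7.png

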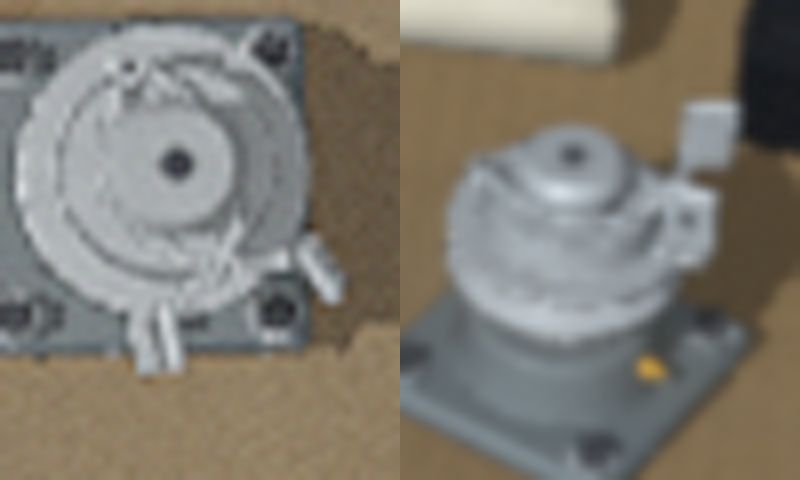

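The ears have sprung apart to about 48 mm and the coil is level, at scene (285,161.3), z of about 0.09 m. The ring is fully closed in the groove and the robot is clear of everything, so I hand the job in.

```bash
python3 -c "
from cell import sign_off
print(sign_off())"
```

```text
the job is handed in; nothing more can be done
None
```

The job is handed in at about 22 s of the 53 s: the snap ring appears fully seated in the groove and holding the pulley down (ears about 48 mm apart, ring level), after it first went only half in and I pressed the coil side down with the closed fingertips (about 9 N at most); nothing else was approached, though I didn't re-check the bystanders in the pictures.

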